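Make up the tube carrier to three purple samples and close its bail

TASK

The tube carrier has to go on the rocker with exactly three purple-capped tubes and nothing else in it, each lying in a groove of its own, either way round: one purple tube is already in, so take out the pink-capped tube that was put there by mistake, lay it on the free bench, and make up the number with purple-capped tubes from the bench. Then swing the wire bail over the tubes until it is fully down in its catches. Lay the tubes down rather than dropping them, and leave the surplus tubes and the marker pen lying where they are.

Things in the scene. Friction and masses are not known exactly. Their poses are not given: they have to be found in the camera images.
- purple_a: conical 50 ml sample tube with a purple screw cap, 113 mm long; body 28 mm across (clear plastic), cap 34 mm across over the last 14 mm, cone over the first 15 mm or so. Origin at the pointed tip, on the axis; +z runs along the axis to the cap. Starts lying on the bench (axis about 15 mm up), anywhere left of the carrier, among the other tubes.
- purple_b: conical 50 ml sample tube with a purple screw cap, 113 mm long; body 28 mm across (clear plastic), cap 34 mm across over the last 14 mm, cone over the first 15 mm or so. Origin at the pointed tip, on the axis; +z runs along the axis to the cap. Starts lying on the bench (axis about 15 mm up), anywhere left of the carrier, among the other tubes.
- purple_c: conical 50 ml sample tube with a purple screw cap, 113 mm long; body 28 mm across (clear plastic), cap 34 mm across over the last 14 mm, cone over the first 15 mm or so. Origin at the pointed tip, on the axis; +z runs along the axis to the cap. Starts lying on the bench (axis about 15 mm up), anywhere left of the carrier, among the other tubes.
- purple_d: conical 50 ml sample tube with a purple screw cap, 113 mm long; body 28 mm across (clear plastic), cap 34 mm across over the last 14 mm, cone over the first 15 mm or so. Origin at the pointed tip, on the axis; +z runs along the axis to the cap. Starts lying in one of the carrier's grooves.
- pink: conical 50 ml sample tube with a pink screw cap, 113 mm long; body 28 mm across (clear plastic), cap 34 mm across over the last 14 mm, cone over the first 15 mm or so. Origin at the pointed tip, on the axis; +z runs along the axis to the cap. Starts lying in one of the carrier's grooves, by mistake.
- blue: conical 50 ml sample tube with a blue screw cap, 113 mm long; body 28 mm across (clear plastic), cap 34 mm across over the last 14 mm, cone over the first 15 mm or so. Origin at the pointed tip, on the axis; +z runs along the axis to the cap. Starts lying on the bench (axis about 15 mm up), anywhere left of the carrier, among the other tubes. Not part of this run.
- purple_a_mid (a point): point on the axis of the tube purple_a, 56 mm from its tip, half way along it (a good place to grip, across the 28 mm body)
- purple_b_mid (a point): point on the axis of the tube purple_b, 56 mm from its tip, half way along it (a good place to grip, across the 28 mm body)
- purple_c_mid (a point): point on the axis of the tube purple_c, 56 mm from its tip, half way along it (a good place to grip, across the 28 mm body)
- purple_d_mid (a point): point on the axis of the tube purple_d, 56 mm from its tip, half way along it (a good place to grip, across the 28 mm body)
- blue_mid (a point): point on the axis of the tube blue, 56 mm from its tip, half way along it (a good place to grip, across the 28 mm body)
- pink_mid (a point): point on the axis of the tube pink, 56 mm from its tip, half way along it (a good place to grip, across the 28 mm body)
- marker: blue marker pen, 117 x 14 mm, 16 mm high, lying among the tubes on the bench, not to be disturbed. Origin under its middle, on the bench; its length runs along its y axis
- carrier: fixed tray 252 (its y) x 152 mm (its x), rim 26 mm high, with a blue mat of four V grooves along x, at y = -81, -27, 27, 81 mm, 140 mm long; ridges 17 mm above the bench. A tube lying in a groove has its axis 28 mm, cap top 47 mm above the bench. Ears at y = +-120 to 130 mm rise to 65 mm. Origin under its middle, on the bench; bail hinged on the +x side (robot's right)
- groove1 (a point): middle of the bottom of groove 1 (y = -81 mm in the carrier), 12 mm above the bench
- groove2 (a point): middle of the bottom of groove 2 (y = -27 mm in the carrier), 12 mm above the bench
- groove3 (a point): middle of the bottom of groove 3 (y = 27 mm in the carrier), 12 mm above the bench
- groove4 (a point): middle of the bottom of groove 4 (y = 81 mm in the carrier), 12 mm above the bench
- bail (a joint): hinge angle of the wire bail: 0 = closed, its arms lying in the two catches and its bar across the tubes, 54 mm above the bench; 1.57 = upright; up to 2.15 = leaning back. Stiff hinge: it stays where it is left; about 2 N at the bar moves it
- bail_grip (a point): middle of the bail's cross bar, which runs along the carrier's y axis: a round red sleeve 11 mm across and 64 mm long; the rest of the bar is bare 6 mm wire
- bail_hinge (a point): middle of the bail's hinge axis (along the carrier's y axis), 54 mm above the bench; the bar swings about it at a radius of 90 mm

How it is judged:
At the end, for the whole second after the job is handed in: Exactly three purple tubes in the carrier, each in a groove (within 10 mm across, 22 mm along, 0.17 rad); pink, blue and the surplus purple tube flat on the bench, all tubes at rest; blue, surplus purple (if it began on the bench) and marker within 40 mm of their starts; bail under 0.07 rad (((x of purple_b_mid in the frame of carrier between -0.022 and 0.022 m and z of purple_b_mid in the frame of carrier between 0.02 and 0.034 m and (y of purple_b_mid in the frame of carrier between -0.091 and -0.071 m or y of purple_b_mid in the frame of carrier between -0.037 and -0.017 m or y of purple_b_mid in the frame of carrier between 0.017 and 0.037 m or y of purple_b_mid in the frame of carrier between 0.071 and 0.091 m) and angle between the z axis of each of purple_b, purple_c, purple_d and the x axis of carrier, either way round below 0.17 rad and x of purple_c_mid in the frame of carrier between -0.022 and 0.022 m and z of purple_c_mid in the frame of carrier between 0.02 and 0.034 m and (y of purple_c_mid in the frame of carrier between -0.091 and -0.071 m or y of purple_c_mid in the frame of carrier between -0.037 and -0.017 m or y of purple_c_mid in the frame of carrier between 0.017 and 0.037 m or y of purple_c_mid in the frame of carrier between 0.071 and 0.091 m) and x of purple_d_mid in the frame of carrier between -0.022 and 0.022 m and z of purple_d_mid in the frame of carrier between 0.02 and 0.034 m and (y of purple_d_mid in the frame of carrier between -0.091 and -0.071 m or y of purple_d_mid in the frame of carrier between -0.037 and -0.017 m or y of purple_d_mid in the frame of carrier between 0.017 and 0.037 m or y of purple_d_mid in the frame of carrier between 0.071 and 0.091 m) and height (world z) of purple_a_mid between 0.008 and 0.021 m and distance of purple_a_mid from where it was at the start of the episode below 0.04 m) or (x of purple_a_mid in the frame of carrier between -0.022 and 0.022 m and z of purple_a_mid in the frame of carrier between 0.02 and 0.034 m and (y of purple_a_mid in the frame of carrier between -0.091 and -0.071 m or y of purple_a_mid in the frame of carrier between -0.037 and -0.017 m or y of purple_a_mid in the frame of carrier between 0.017 and 0.037 m or y of purple_a_mid in the frame of carrier between 0.071 and 0.091 m) and angle between the z axis of each of purple_a, purple_c, purple_d and the x axis of carrier, either way round below 0.17 rad and x of purple_c_mid in the frame of carrier between -0.022 and 0.022 m and z of purple_c_mid in the frame of carrier between 0.02 and 0.034 m and (y of purple_c_mid in the frame of carrier between -0.091 and -0.071 m or y of purple_c_mid in the frame of carrier between -0.037 and -0.017 m or y of purple_c_mid in the frame of carrier between 0.017 and 0.037 m or y of purple_c_mid in the frame of carrier between 0.071 and 0.091 m) and x of purple_d_mid in the frame of carrier between -0.022 and 0.022 m and z of purple_d_mid in the frame of carrier between 0.02 and 0.034 m and (y of purple_d_mid in the frame of carrier between -0.091 and -0.071 m or y of purple_d_mid in the frame of carrier between -0.037 and -0.017 m or y of purple_d_mid in the frame of carrier between 0.017 and 0.037 m or y of purple_d_mid in the frame of carrier between 0.071 and 0.091 m) and height (world z) of purple_b_mid between 0.008 and 0.021 m and distance of purple_b_mid from where it was at the start of the episode below 0.04 m) or (x of purple_a_mid in the frame of carrier between -0.022 and 0.022 m and z of purple_a_mid in the frame of carrier between 0.02 and 0.034 m and (y of purple_a_mid in the frame of carrier between -0.091 and -0.071 m or y of purple_a_mid in the frame of carrier between -0.037 and -0.017 m or y of purple_a_mid in the frame of carrier between 0.017 and 0.037 m or y of purple_a_mid in the frame of carrier between 0.071 and 0.091 m) and angle between the z axis of each of purple_a, purple_b, purple_d and the x axis of carrier, either way round below 0.17 rad and x of purple_b_mid in the frame of carrier between -0.022 and 0.022 m and z of purple_b_mid in the frame of carrier between 0.02 and 0.034 m and (y of purple_b_mid in the frame of carrier between -0.091 and -0.071 m or y of purple_b_mid in the frame of carrier between -0.037 and -0.017 m or y of purple_b_mid in the frame of carrier between 0.017 and 0.037 m or y of purple_b_mid in the frame of carrier between 0.071 and 0.091 m) and x of purple_d_mid in the frame of carrier between -0.022 and 0.022 m and z of purple_d_mid in the frame of carrier between 0.02 and 0.034 m and (y of purple_d_mid in the frame of carrier between -0.091 and -0.071 m or y of purple_d_mid in the frame of carrier between -0.037 and -0.017 m or y of purple_d_mid in the frame of carrier between 0.017 and 0.037 m or y of purple_d_mid in the frame of carrier between 0.071 and 0.091 m) and height (world z) of purple_c_mid between 0.008 and 0.021 m and distance of purple_c_mid from where it was at the start of the episode below 0.04 m) or (x of purple_a_mid in the frame of carrier between -0.022 and 0.022 m and z of purple_a_mid in the frame of carrier between 0.02 and 0.034 m and (y of purple_a_mid in the frame of carrier between -0.091 and -0.071 m or y of purple_a_mid in the frame of carrier between -0.037 and -0.017 m or y of purple_a_mid in the frame of carrier between 0.017 and 0.037 m or y of purple_a_mid in the frame of carrier between 0.071 and 0.091 m) and angle between the z axis of each of purple_a, purple_b, purple_c and the x axis of carrier, either way round below 0.17 rad and x of purple_b_mid in the frame of carrier between -0.022 and 0.022 m and z of purple_b_mid in the frame of carrier between 0.02 and 0.034 m and (y of purple_b_mid in the frame of carrier between -0.091 and -0.071 m or y of purple_b_mid in the frame of carrier between -0.037 and -0.017 m or y of purple_b_mid in the frame of carrier between 0.017 and 0.037 m or y of purple_b_mid in the frame of carrier between 0.071 and 0.091 m) and x of purple_c_mid in the frame of carrier between -0.022 and 0.022 m and z of purple_c_mid in the frame of carrier between 0.02 and 0.034 m and (y of purple_c_mid in the frame of carrier between -0.091 and -0.071 m or y of purple_c_mid in the frame of carrier between -0.037 and -0.017 m or y of purple_c_mid in the frame of carrier between 0.017 and 0.037 m or y of purple_c_mid in the frame of carrier between 0.071 and 0.091 m) and height (world z) of purple_d_mid between 0.008 and 0.021 m)) and height (world z) of pink_mid between 0.008 and 0.021 m and height (world z) of blue_mid between 0.008 and 0.021 m and distance of each of blue_mid, marker from where it was at the start of the episode below 0.04 m and value of joint bail below 0.07 rad and linear speed of each of purple_a, purple_b, purple_c, purple_d, blue, pink below 0.03 m/s); the robot touches nothing.
It fails at once if a tube is dropped or thrown (faster than 0.8 m/s while the fingers do not touch it) ((linear speed of purple_a above 0.8 m/s and contact force between purple_a and the fingers below 0.3 N) or (linear speed of purple_b above 0.8 m/s and contact force between purple_b and the fingers below 0.3 N) or (linear speed of purple_c above 0.8 m/s and contact force between purple_c and the fingers below 0.3 N) or (linear speed of purple_d above 0.8 m/s and contact force between purple_d and the fingers below 0.3 N) or (linear speed of blue above 0.8 m/s and contact force between blue and the fingers below 0.3 N) or (linear speed of pink above 0.8 m/s and contact force between pink and the fingers below 0.3 N)).
It also fails if it takes over 69 s, if anything falls off the work surface, if the arm or the gripper's body presses on something with over 40 N, if the wrist force passes 120 N, or if a joint passes its speed limit or range.

ROBOT

A 7-joint arm with a two-finger parallel gripper is mounted at the origin on a cart in front of the work surface, level with it; the furniture and walls round the work are solid. World frame = base frame: x ahead of the robot, y to its left, z up, the work surface at z = 0. Lengths are in m, angles in rad, forces in N, time in s.
With the tool pointing down it reaches from about 0.425 to 0.95 m from the base axis. Payload 4.7 kg.
Tool frame: the origin (TCP) lies on the centre line of the jaws, within the pads' length; the fingertips stand robot.nose_length ahead of it and the grasp point (between the pads) lies 8 mm behind it (robot.nose_length is the distance from the TCP to the fingertips, in m); z points along the fingers, y is the line along which they close (so a half turn about z gives the same grasp; the last joint's range is limited). The gripper opens to 85 mm and grips with 20 to 120 N. Pads are 22 mm wide; open, the fingers measure 114 mm over their backs; the gripper's body (76 mm by 85 mm) begins 54 mm behind the grasp point. The pads swing forward as they close: fully open they stand 13 mm farther back than shut.
Start: joints at [-1.319, 0.469, -0.049, 1.532, 0.024, 1.141, -0.082], TCP at [0.187, 0.649, 0.218] pointing down, gripper open.
Joint ranges: [-2.59, 2.59], [-0.33, 1.99], [-1.39, 1.29], [0.1, 2.45], [-1.04, 4.18], [0.21, 1.99], [-2.66, 2.66]. Speed limits (rad/s): [2.57, 2.57, 3.14, 3.14, 3.14, 3.14, 3.14].

INTERFACE

Orientations are given as [roll, pitch, yaw] about the fixed x, y, z axes, in that order (R = Rz(yaw) Ry(pitch) Rx(roll)).
In Python, from plant import robot gives the robot as it stands. Calls block until the motion is done:
- robot.goto(position, orientation): joint-space move of the TCP to a pose.
- robot.move_straight(position, vel=0.15, attitude=None, contact_N=None): straight line of the TCP; attitude=None keeps the orientation; vel is the mean speed in m/s. With contact_N (N) it stops when the force on the tool has changed by that much, and returns True; else False.
- robot.move_joints(angles): joint-space move.
- robot.grip(opening, strength=None): opening from 0.0 (shut) to 1.0 (fully open); strength is the grip in N (None keeps the last); returns when the fingers have stopped.
- robot.sleep(seconds).
- robot.inverse_kinematics(position, orientation): joint angles nearest the present ones, or None.
- robot.sense(): the state.
- robot.grab_frame(name): name is "scene" or "side" or "wrist"; returns a dict with "image" (384x512x3 uint8, red, green, blue), "range_z" (384x512 float32, m along the optical axis (not along the pixel's ray), 0 where there is no reading), "fx", "fy", "cx", "cy" (pixels), "dist_coeffs" ([k1, k2, p1, p2, k3] as OpenCV has them; the pictures are not rectified), "R" (3x3) and "t" (3): a world point X has camera coordinates R X + t. Camera axes: x right, y down, z forward; pixel columns grow to the right and rows downward; lengths in m; the calibration is good to about 2 mm. A picture is of the moment at which its call begins.
A pose or a line that the arm cannot do raises robot.IKError and nothing moves.
- robot.close_job(): hands the job in; it is judged then, once.
The state is a dict: "t": time; "joint_pos": joint angles; "joint_velocities": joint speeds; "effort": joint torques, N m; "tcp_pos": TCP position; "tcp_rot": TCP orientation; "wrist_force": force on the tool from outside, world axes, zero at the start; "torque": the same for the moment, N m; "opening": opening from 0.0 (shut) to 1.0 (fully open); "gripper_force": force on a finger pad.
Only numpy, scipy, OpenCV 4.12 (cv2) and the standard library are available. Lean on these libraries where they do the work, as an engineer would, in place of code of your own. Each camera call takes 0.05 s, during which the arm holds its last target. There are 200 camera calls.

## Working session

There is one attempt and no reset: what is moved stays moved. The work goes in short steps, each a Python script; the robot and the scene stay as the last script left them, time stands still between calls to the robot, and variables do not carry over. Pictures are saved under pics/ and viewed, at most 10 in all, crops included, and the job is handed in when it is done.

```bash
mkdir -p pics; ls
python3 - <<'E'
from plant import robot
import cv2,numpy as np,pickle
f={n:robot.grab_frame(n) for n in("scene","side")}
pickle.dump(f,open("f0.pkl","wb"))
for n in f:
    cv2.imwrite(f"pics/{n}0.png",f[n]["image"][...,::-1]); print(n,-f[n]["R"].T@f[n]["t"],f[n]["R"][2],f[n]["dist_coeffs"])
s=robot.sense(); print(s["t"],s["tcp_rot"],robot.nose_length,s["opening"])
E
```

```text
pics
scene [-0.14677724  0.65671149  0.44808864] [ 0.76119876 -0.46767397 -0.44928556] [-0.11758045  0.          0.          0.          0.        ]
side [ 0.25919605 -0.30636677  0.652405  ] [ 0.30116774  0.6639449  -0.68445245] [-0.05719941  0.          0.          0.          0.        ]
0.1 [-3.13975999e+00  3.85273533e-05  2.86084515e+00] 0.011 0.9980049176833403
```

View pics/scene0.png

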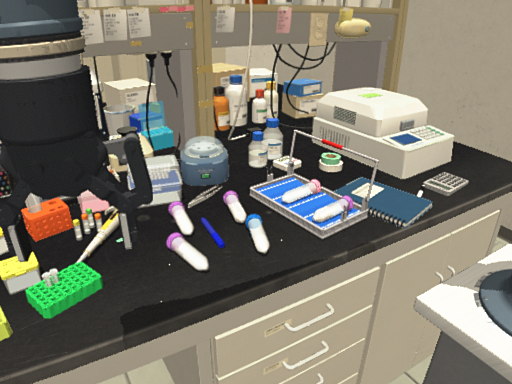

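View pics/side0.png

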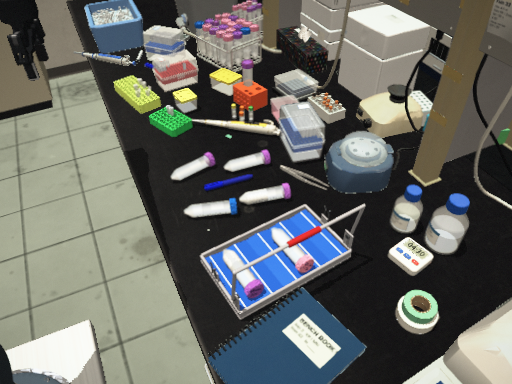

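The side view shows the carrier with purple at (242,272) and pink at (292,250). On the bench, purple tubes lie at (193,167), (247,161) and (265,194), with blue at (210,208) and the marker at (230,182). I'll build a top-down map from the point clouds.

```bash
cat > h.py <<'E'
import numpy as np,cv2
def cloud(f):
    h,w=f["range_z"].shape
    K=np.array([[f["fx"],0,f["cx"]],[0,f["fy"],f["cy"]],[0,0,1.]])
    u,v=np.meshgrid(np.arange(w),np.arange(h))
    n=cv2.undistortPoints(np.stack([u,v],-1).reshape(-1,1,2).astype(np.float64),K,np.array(f["dist_coeffs"],float)).reshape(h,w,2)
    z=f["range_z"].astype(float)
    P=np.dstack([n*z[...,None],z])
    P=(P-np.array(f["t"]))@np.array(f["R"])
    P[z<=0]=np.nan
    return P
def ortho(fs,x0,x1,y0,y1,s=.002,zmax=.3):
    # image: rows down = -x (far at top), cols right = -y
    H,W=int((x1-x0)/s),int((y1-y0)/s); im=np.zeros((H,W,3),np.uint8); zz=np.full((H,W),-1.)
    for f in fs:
        P=cloud(f).reshape(-1,3); C=f["image"].reshape(-1,3)
        k=(P[:,0]>x0)&(P[:,0]<x1)&(P[:,1]>y0)&(P[:,1]<y1)&(P[:,2]<zmax); P=P[k];C=C[k]
        o=np.argsort(P[:,2]);P=P[o];C=C[o]
        r=((x1-P[:,0])/s).astype(int).clip(0,H-1);c=((y1-P[:,1])/s).astype(int).clip(0,W-1)
        g=P[:,2]>zz[r,c]; im[r[g],c[g]]=C[g]; zz[r[g],c[g]]=P[g,2]
    return im,zz
E
python3 - <<'E'
import pickle,cv2,numpy as np
from h import *
f=pickle.load(open("f0.pkl","rb"))
for n in f:
    P=cloud(f[n]); z=P[...,2]; k=(P[...,0]>.4)&(P[...,0]<.9)&(P[...,1]>-.2)&(P[...,1]<.5)&(abs(z)<.01); print(n,np.median(z[k]))
P=cloud(f["side"])
for u,v in[(193,167),(247,161),(265,194),(210,208),(230,182),(242,272),(292,250),(300,241)]: print(u,v,P[v,u].round(3))
im,zz=ortho([f["side"],f["scene"]],.3,.95,-.3,.55)
im=cv2.resize(im,None,fx=1.8,fy=1.8,interpolation=cv2.INTER_NEAREST)
for i,x in enumerate(np.arange(.4,.95,.1)): cv2.line(im,(0,int((.95-x)/.002*1.8)),(8,int((.95-x)/.002*1.8)),(255,255,0),1)
cv2.imwrite("pics/top0.png",im[...,::-1]);print(im.shape)
E
```

```text
scene -0.0012724624694550406
side -0.00016895653016963037
193 167 [0.444 0.439 0.025]
247 161 [0.567 0.404 0.024]
265 194 [0.555 0.283 0.024]
210 208 [0.431 0.294 0.026]
230 182 [0.507 0.368 0.01 ]
242 272 [0.421 0.105 0.041]
292 250 [0.525 0.11  0.041]
300 241 [0.501 0.05  0.143]
(583, 765, 3)
```

View pics/top0.png

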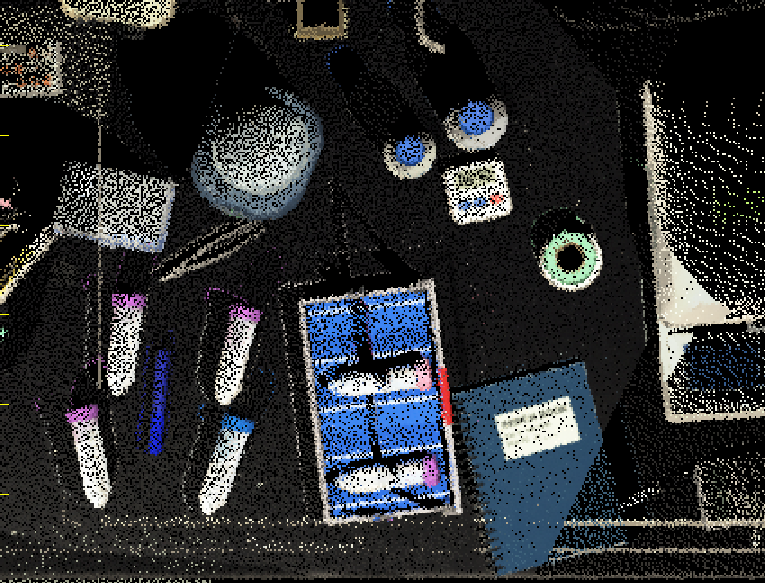

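Top-down map: near end of the carrier is at the bottom. Grooves 1 and 3 hold purple and pink, so 2 and 4 are free. I'll fit the poses by model.

```bash
cat >> h.py <<'E'
from scipy.optimize import least_squares
def fit_tube(fs,mid,ang,zc,zlo,zhi):
    """mid xy, ang = direction tip->cap. returns mid xy, ang, rms"""
    Q=[]
    for f in fs:
        P=cloud(f).reshape(-1,3); P=P[np.isfinite(P[:,0])]; d=P[:,:2]-mid; a=np.array([np.cos(ang),np.sin(ang)])
        s=d@a; t=d@np.array([-a[1],a[0]])
        Q.append(P[(abs(s)<.064)&(abs(t)<.024)&(P[:,2]>zlo)&(P[:,2]<zhi)])
    Q=np.vstack(Q)
    def res(p):
        a=np.array([np.cos(p[2]),np.sin(p[2])]); d=Q[:,:2]-p[:2]; s=d@a+.056; t=d@np.array([-a[1],a[0]])
        r=np.interp(s,[0,.015,.0985,.0995,.113],[.004,.014,.014,.017,.017])
        return np.hypot(np.hypot(t,Q[:,2]-p[3])-r, np.maximum(0,-s)+np.maximum(0,s-.113))
    o=least_squares(res,[*mid,ang,zc],loss="soft_l1",f_scale=.002)
    return o.x,np.median(abs(res(o.x))),len(Q)
E
python3 - <<'E'
import pickle,cv2,numpy as np
from h import *
f=pickle.load(open("f0.pkl","rb")); F=[f["side"],f["scene"]]
px=lambda c,r:np.array([.95-r*.002/1.8,.55-c*.002/1.8])
T={"A":((98,500),(80,410)),"B":((118,390),(128,297)),"C":((222,402),(247,312)),"blue":((207,510),(240,420)),"pink":((328,385),(430,375)),"D":((335,483),(435,470))}
for n,(a,b) in T.items():
    a,b=px(*a),px(*b); d=b-a; inc=n in("pink","D")
    for G in (F,[f["side"]]):
        print(n,[np.round(q,4) for q in fit_tube(G,(a+b)/2,np.arctan2(d[1],d[0]),.028 if inc else .015,.022 if inc else .006,.05 if inc else .036)])
for nm in f:
    P=cloud(f[nm]).reshape(-1,3); C=f[nm]["image"].reshape(-1,3).astype(int)
    k=(P[:,0]>.33)&(P[:,0]<.68)&(P[:,1]>.0)&(P[:,1]<.25)
    for lo,hi in((.022,.028),):
        gray=(C.max(1)-C.min(1)<40)
        q=P[k&(P[:,2]>lo)&(P[:,2]<hi)&gray][:,:2].astype(np.float32); (c,s,a)=cv2.minAreaRect(q); print(nm,len(q),np.round(c,4),np.round(s,4),a)
        b=P[k&(C[:,2]>C[:,0]+60)&(P[:,2]<.03)&(P[:,2]>.005)][:,:2].astype(np.float32); (c,s,a)=cv2.minAreaRect(b); print(" blue",len(b),np.round(c,4),np.round(s,4),a)
    k2=(P[:,0]>.3)&(P[:,0]<.7)&(P[:,1]>-.05)&(P[:,1]<.25)&(P[:,2]>.07)
    r=k2&(C[:,0]>130)&(C[:,1]<80)&(C[:,2]<80); print(" sleeve",r.sum(),P[r].min(0).round(3),np.median(P[r],0).round(4),P[r].max(0).round(3))
E
```

```text
A [array([0.4442, 0.4497, 0.1999, 0.0147]), np.float64(0.0009), np.int64(1235)]
A [array([0.4444, 0.45  , 0.1901, 0.0145]), np.float64(0.001), np.int64(539)]
B [array([ 0.5696,  0.4128, -0.1119,  0.0142]), np.float64(0.0012), np.int64(972)]
B [array([ 0.5697,  0.4121, -0.1209,  0.0144]), np.float64(0.0011), np.int64(533)]
C [array([ 0.5569,  0.2895, -0.2356,  0.0144]), np.float64(0.001), np.int64(1036)]
C [array([ 0.5562,  0.29  , -0.2404,  0.0147]), np.float64(0.001), np.int64(622)]
blue [array([ 0.434 ,  0.3023, -0.331 ,  0.0145]), np.float64(0.0009), np.int64(1219)]
blue [array([ 0.4338,  0.3023, -0.3386,  0.0147]), np.float64(0.001), np.int64(672)]
pink [array([ 0.5291,  0.1286, -1.4625,  0.0274]), np.float64(0.0012), np.int64(1103)]
pink [array([ 0.5288,  0.1295, -1.4613,  0.0281]), np.float64(0.0011), np.int64(681)]
D [array([ 0.4228,  0.1207, -1.4632,  0.0276]), np.float64(0.001), np.int64(1252)]
D [array([ 0.4232,  0.1211, -1.4602,  0.0282]), np.float64(0.0008), np.int64(774)]
scene 610 [0.5007 0.1303] [0.2538 0.154 ] 6.288297176361084
 blue 1428 [0.5119 0.0973] [0.2381 0.1855] 7.284748077392578
 sleeve 68 [0.479 0.052 0.141] [0.5069 0.0589 0.1449] [0.539 0.065 0.148]
side 995 [0.5018 0.1287] [0.2519 0.1525] 6.788219451904297
 blue 5193 [0.4774 0.0975] [0.3037 0.2026] 6.577332973480225
 sleeve 195 [0.48  0.048 0.14 ] [0.5086 0.0536 0.148 ] [0.541 0.06  0.151]
```

```bash
cat >> h.py <<'E'
from plant import robot
PI=np.pi
c0=np.array([.5022,.1296]); th=.110
u=np.array([np.cos(th),np.sin(th)]); xc=np.array([np.sin(th),-np.cos(th)])
def cw(x,y): return c0+x*xc+y*u
GY=th+PI/2   # tool yaw for tubes in grooves
def O(y): return [PI,0,y]
def pick(xy,yaw,z,op,up=.12,strength=40):
    robot.grip(op)
    robot.goto([*xy,z+.08],O(yaw))
    robot.move_straight([*xy,z],vel=.12)
    robot.grip(0.,strength)
    s=robot.sense(); print("grip",s["t"],s["opening"],s["gripper_force"],s["wrist_force"])
    robot.move_straight([*xy,up],vel=.15)
def place(xy,yaw,z,op,up=.12):
    robot.goto([*xy,up],O(yaw))
    robot.move_straight([*xy,z+.012],vel=.15)
    hit=robot.move_straight([*xy,z-.001],vel=.03,contact_N=6)
    s=robot.sense(); print("place",hit,s["t"],s["tcp_pos"],s["wrist_force"])
    robot.grip(op)
    robot.move_straight([*xy,up],vel=.15)
E
python3 - <<'E'
from h import *
import pickle
for n,p,y in [("C",[.5567,.2897,.017],PI-.237),("g4",[*cw(0,.081),.03],GY),("pink",[.529,.129,.03],GY),("A",[.4443,.4498,.017],PI+.196),("A-",[.4443,.4498,.017],.196),("g2",[*cw(0,-.027),.03],GY),("bail",[*cw(.076,0),.14],PI+th),("bail-",[*cw(.076,0),.14],th),("end",[*cw(-.02,0),.056],PI+th)]:
    q=robot.inverse_kinematics(p,O(y)); print(n,np.round(p,3),None if q is None else np.round(q,2))
f=pickle.load(open("f0.pkl","rb"))
for nm in f:
    P=cloud(f[nm]).reshape(-1,3); d=P[:,:2]-c0; X=d@xc; Y=d@u
    k=(P[:,2]>.068)&(P[:,2]<.15)&(abs(abs(Y)-.123)<.02)&(abs(X-.06)<.06)
    for lo in np.arange(.068,.15,.02):
        m=k&(P[:,2]>=lo)&(P[:,2]<lo+.02); print(nm,round(lo,3),m.sum(),[np.round(np.median(X[m&(s*Y>0)]),4) for s in(1,-1)],[np.round(np.median(Y[m&(s*Y>0)]),4) for s in(1,-1)])
E
```

```text
C [0.557 0.29  0.017] [-0.6   0.62  0.07  1.81 -0.06  0.71  0.84]
g4 [0.583 0.138 0.03 ] [-0.6   0.59  0.41  1.89 -0.34  0.72  0.11]
pink [0.529 0.129 0.03 ] [-0.61  0.52  0.38  2.02 -0.31  0.65  0.08]
A [0.444 0.45  0.017] [-0.8   0.63 -0.08  1.8   0.07  0.72  0.85]
A- [0.444 0.45  0.017] [-1.21  0.68  0.5   1.82 -0.45  0.76 -1.84]
g2 [0.475 0.127 0.03 ] [-0.62  0.45  0.35  2.14 -0.27  0.59  0.03]
bail [0.511 0.054 0.14 ] [-0.45  0.3   0.32  2.01 -0.12  0.85  1.62]
bail- [0.511 0.054 0.14 ] [-0.82  0.37  0.79  2.03 -0.34  0.87 -1.3 ]
end [0.5   0.149 0.056] [-0.46  0.43  0.11  2.05 -0.08  0.67  1.38]
scene 0.068 45 [np.float64(0.0602), np.float64(0.0625)] [np.float64(0.1266), np.float64(-0.1301)]
scene 0.088 44 [np.float64(0.0642), np.float64(0.0674)] [np.float64(0.1274), np.float64(-0.1296)]
scene 0.108 48 [np.float64(0.067), np.float64(0.0698)] [np.float64(0.1275), np.float64(-0.1293)]
scene 0.128 88 [np.float64(0.0712), np.float64(0.0735)] [np.float64(0.1246), np.float64(-0.1253)]
scene 0.148 0 [np.float64(nan), np.float64(nan)] [np.float64(nan), np.float64(nan)]
side 0.068 50 [np.float64(0.0632), np.float64(0.0675)] [np.float64(0.127), np.float64(-0.1281)]
side 0.088 50 [np.float64(0.0663), np.float64(0.0704)] [np.float64(0.1266), np.float64(-0.1292)]
side 0.108 52 [np.float64(0.0694), np.float64(0.0735)] [np.float64(0.1268), np.float64(-0.1288)]
side 0.128 149 [np.float64(0.0735), np.float64(0.0765)] [np.float64(0.1212), np.float64(-0.1209)]
side 0.148 6 [np.float64(0.0758), np.float64(0.0767)] [np.float64(0.1263), np.float64(-0.114)]
  return _methods._mean(a, axis=axis, dtype=dtype,
  ret = ret.dtype.type(ret / rcount)
```

Run:
```python
from h import *
import pickle
pick([.5567,.2897],PI-.237,.017,.6)
place(cw(0,.081),GY,.0305,.45)
f={n:robot.grab_frame(n) for n in("scene","side")}
m=cw(0,.081)
for G in ([f["side"]],list(f.values())): print(np.round(fit_tube(G,m,GY-PI,.028,.022,.05)[0],4),m)
cv2.imwrite("pics/side1.png",f["side"]["image"][100:340,150:470,::-1].repeat(2,0).repeat(2,1))
print(robot.sense()["t"])
```

```text
grip 3.8083 0.0018289475873380595 0.0 [ 0.06764911 -0.2285302  -0.34220614]
place False 6.6917 [0.58271407 0.13844411 0.02943731] [ 0.26799351 -0.03021489 -0.1547249 ]
[ 0.5827  0.1385 -1.4608  0.028 ] [0.58271044 0.13849204]
[ 0.5827  0.1385 -1.4608  0.028 ] [0.58271044 0.13849204]
7.9917
  return _methods._mean(a, axis=axis, dtype=dtype,
  ret = ret.dtype.type(ret / rcount)
```

View pics/side1.png

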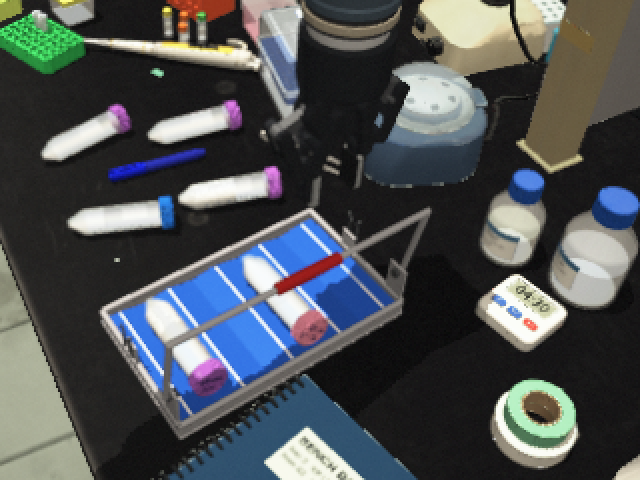

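The gripper closed on nothing (opening 0.002). Tube C is still on the bench at about (230,187) in the crop. I'll go back, re-fit it, and look before closing.

Run:
```python
from h import *
f={n:robot.grab_frame(n) for n in("scene","side")}
x=fit_tube(list(f.values()),np.array([.5567,.2897]),-.237,.0145,.006,.036); print(x)
p=x[0]; robot.grip(.6); robot.goto([p[0],p[1],.10],O(PI+p[2])); robot.move_straight([p[0],p[1],.014],vel=.12)
s=robot.sense(); print(s["t"],s["tcp_pos"],s["tcp_rot"],s["opening"],s["wrist_force"])
a=robot.grab_frame("wrist")["image"]; b=robot.grab_frame("side")["image"][100:292,130:386]
cv2.imwrite("pics/w2.png",np.hstack([cv2.resize(a,(512,384)),cv2.resize(b,(288,216)).__class__(0) if 0 else np.vstack([cv2.resize(b,(288,216)),np.zeros((168,288,3),np.uint8)])])[...,::-1])
```

```text
(array([ 0.55653174,  0.28900334, -0.23571944,  0.01446252]), np.float64(0.0009349452855359069), 1033)
10.0417 [0.55721583 0.28914903 0.01464197] [3.14072051e+00 1.05477370e-03 2.90546191e+00] 0.6030318448176966 [-0.3181236   0.32355056  0.41144999]
```

View pics/w2.png

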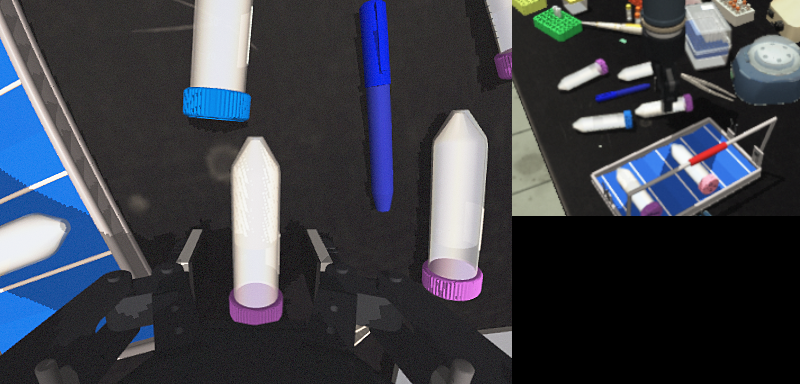

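The wrist view shows the jaws straddling tube C correctly, in line and centred. So the tips must be standing higher than nominal while open. I'll go lower, stopping on contact, and close there.

Run:
```python
from h import *
p=robot.sense()["tcp_pos"]
robot.grip(.5)
hit=robot.move_straight([.5567,.2891,.004],vel=.03,contact_N=4)
s=robot.sense(); print(hit,s["tcp_pos"],s["wrist_force"])
robot.grip(0.,40); s=robot.sense(); print(s["t"],s["opening"],s["gripper_force"],s["tcp_pos"],s["wrist_force"])
```

```text
False [0.55653505 0.28900336 0.00363069] [ 0.11243934 -0.0462852   0.45213461]
11.175 0.29680148915013416 38.78479004924884 [0.55690327 0.28913899 0.00427025] [-0.32244955 -0.49608405  1.47896992]
```

Run:
```python
from h import *
robot.grip(.45)
robot.move_straight([.5567,.2891,.009],vel=.05)
robot.grip(0.,40); s=robot.sense(); print(s["t"],s["opening"],s["gripper_force"],s["tcp_pos"],s["wrist_force"])
if s["opening"]>.25:
    robot.move_straight([.5567,.2891,.12],vel=.15); s=robot.sense(); print(s["opening"],s["gripper_force"])
    if s["opening"]>.25:
        place(cw(0,.081),GY,.0225,.43)
        f={n:robot.grab_frame(n) for n in("scene","side")}
        m=cw(0,.081)
        r=fit_tube(list(f.values()),m,GY-PI,.028,.022,.05); print(r,m)
        cv2.imwrite("pics/side3.png",f["side"]["image"][100:340,150:470,::-1].repeat(2,0).repeat(2,1))
        print(robot.sense()["t"])
```

```text
12.0167 0.2376612397021484 33.06071871367749 [0.5570722  0.28994807 0.00958003] [-0.73797583  2.53000443  3.79192238]
```

Still a shallow grip: 0.24 against 0.30. I'll zoom in before lifting.

Run:
```python
from h import *
a=robot.grab_frame("wrist")["image"][180:384,130:390]; f=robot.grab_frame("side"); b=f["image"][120:220,230:330]
cv2.imwrite("pics/w3.png",np.hstack([cv2.resize(a,(380,300)),cv2.resize(b,(400,300),interpolation=cv2.INTER_CUBIC)])[...,::-1])
g=robot.grab_frame("scene")
for q in (f,g):
    P=cloud(q).reshape(-1,3); d=P[:,:2]-[.557,.29]; al=-.236; s=d@[np.cos(al),np.sin(al)]; t=d@[-np.sin(al),np.cos(al)]
    for sg in(1,-1):
        k=(abs(s)<.02)&(sg*t>.008)&(sg*t<.05)&(P[:,2]>.004)&(P[:,2]<.1)
        print(sg,k.sum()); o=np.argsort(P[k,2])[::max(1,k.sum()//14)]; print(np.c_[s[k][o],t[k][o],P[k,2][o]].round(3).tolist())
```

```text
1 43
[[-0.01, 0.01, 0.026], [-0.012, 0.012, 0.03], [-0.008, 0.009, 0.032], [-0.011, 0.016, 0.038], [-0.011, 0.016, 0.041], [-0.01, 0.009, 0.047], [-0.008, 0.009, 0.05], [-0.01, 0.01, 0.052], [-0.01, 0.009, 0.056], [-0.013, 0.016, 0.065], [-0.013, 0.015, 0.071], [-0.016, 0.01, 0.087], [-0.014, 0.008, 0.091], [-0.017, 0.014, 0.095], [-0.017, 0.016, 0.098]]
-1 313
[[-0.015, -0.012, 0.005], [-0.0, -0.016, 0.012], [-0.017, -0.014, 0.016], [-0.011, -0.016, 0.019], [0.017, -0.011, 0.024], [-0.016, -0.009, 0.03], [0.003, -0.023, 0.035], [0.0, -0.024, 0.043], [-0.005, -0.026, 0.048], [-0.012, -0.021, 0.069], [-0.011, -0.025, 0.074], [-0.011, -0.025, 0.08], [-0.017, -0.015, 0.089], [-0.001, -0.02, 0.093], [-0.017, -0.014, 0.099]]
1 334
[[-0.015, 0.013, 0.011], [-0.019, 0.009, 0.025], [-0.013, 0.014, 0.036], [-0.011, 0.011, 0.044], [-0.007, 0.022, 0.052], [-0.012, 0.016, 0.061], [-0.014, 0.014, 0.068], [-0.007, 0.026, 0.072], [0.008, 0.027, 0.075], [-0.014, 0.045, 0.077], [0.009, 0.022, 0.081], [-0.001, 0.022, 0.085], [-0.02, 0.022, 0.089], [-0.011, 0.022, 0.092], [-0.018, 0.019, 0.097]]
-1 368
[[-0.011, -0.011, 0.023], [-0.012, -0.011, 0.032], [-0.004, -0.011, 0.04], [-0.009, -0.024, 0.048], [-0.008, -0.019, 0.056], [-0.009, -0.031, 0.065], [0.008, -0.015, 0.069], [-0.012, -0.014, 0.074], [-0.014, -0.036, 0.076], [-0.014, -0.018, 0.079], [-0.013, -0.023, 0.082], [-0.012, -0.046, 0.086], [-0.018, -0.015, 0.09], [-0.017, -0.013, 0.095], [-0.014, -0.045, 0.099]]
```

View pics/w3.png

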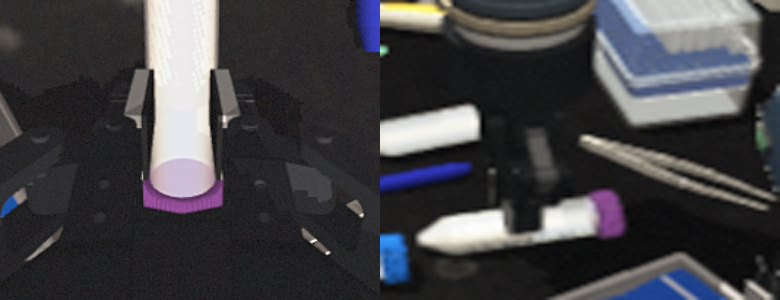

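The tips are about 13 mm higher than the nominal TCP geometry suggests, at z≈23 mm with the TCP at 9.6 mm. I'll go by what I measured and grip with the TCP at −7 mm, guarded by contact.

Run:
```python
from h import *
import re
robot.grip(.45)
hit=robot.move_straight([.5567,.2893,-.007],vel=.06,contact_N=5)
s=robot.sense(); print(hit,s["tcp_pos"],s["wrist_force"])
robot.grip(0.,40); s=robot.sense(); print(s["t"],s["opening"],s["gripper_force"],s["tcp_pos"],s["wrist_force"])
if s["opening"]>.28:
    robot.move_straight([.5567,.2893,.03],vel=.1); s=robot.sense(); print(s["opening"],s["gripper_force"])
    f={n:robot.grab_frame(n) for n in("scene","side")}
    print(fit_tube(list(f.values()),np.array([.5567,.2893]),-.237,.051,.028,.075))
    cv2.imwrite("pics/side3.png",f["side"]["image"][120:220,200:330,::-1].repeat(3,0).repeat(3,1))
```

```text
False [ 0.55622394  0.28900896 -0.00784182] [-0.06080039 -0.57669301 -0.58432653]
13.15 0.3141070152850259 39.313613595440984 [ 0.55686564  0.28941083 -0.00676702] [0.33666565 0.03339242 0.11826794]
0.3117116532719093 39.334128303453326
(array([ 0.55675114,  0.28765779, -0.24508602,  0.05175643]), np.float64(0.0013225623067844462), 971)
```

View pics/side3.png

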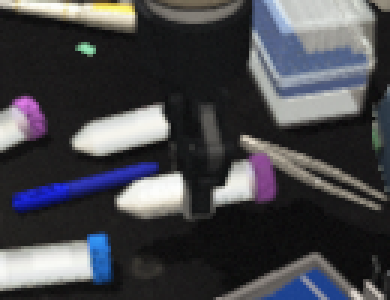

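Tube C is held level, with its axis 21.7 mm above the TCP. I'll place it in groove 4.

Run:
```python
from h import *
robot.move_straight([.5567,.2893,.10],vel=.15)
place(cw(0,.081),GY,.0065,.43,up=.10)
f={n:robot.grab_frame(n) for n in("scene","side")}
m=cw(0,.081)
for G in(list(f.values()),[f["side"]]):
  print(fit_tube(G,m,GY-PI,.028,.022,.05),m)
print(fit_tube(list(f.values()),cw(0,.027),GY-PI,.028,.022,.05))
cv2.imwrite("pics/side4.png",f["side"]["image"][140:330,150:400,::-1].repeat(2,0).repeat(2,1))
print(robot.sense()["t"])
```

```text
place True 16.3667 [0.58259667 0.13864835 0.00534418] [-1.66354687  0.24024936  3.68505539]
(array([ 0.5823206 ,  0.13834119, -1.46229554,  0.02731464]), np.float64(0.0013976575007034735), 1023) [0.58271044 0.13849204]
(array([ 0.58210761,  0.13878337, -1.46369901,  0.02796857]), np.float64(0.0014635676903700118), 635) [0.58271044 0.13849204]
(array([ 0.52920705,  0.1281746 , -1.4635898 ,  0.02743573]), np.float64(0.0012102679254466535), 1108)
17.5167
```

View pics/side4.png

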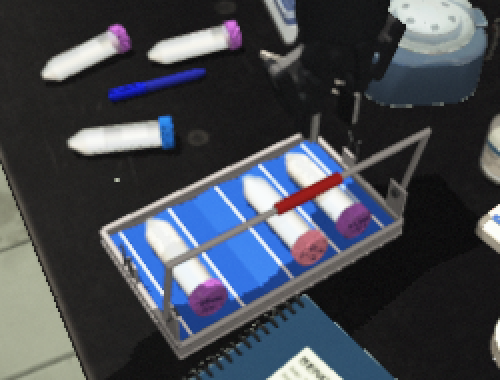

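Tube C lies in groove 4 (purple cap at about (352,220) in the crop). Next, pink goes to C's old spot and A into groove 2.

Run:
```python
from h import *
import sys
pick([.529,.1287],GY,.0065,.43,up=.10)
if robot.sense()["opening"]<.27: sys.exit("no pink")
place([.5567,.2893],PI-.237,-.0065,.5,up=.08)
pick([.4443,.4498],PI+.196,-.007,.55,up=.10)
if robot.sense()["opening"]<.27: sys.exit("no A")
place(cw(0,-.027),GY,.0065,.43,up=.12)
f={n:robot.grab_frame(n) for n in("scene","side")}
F=list(f.values())
for y in(-.081,-.027,.081): print(fit_tube(F,cw(0,y),GY-PI,.028,.022,.05),cw(0,y))
print(fit_tube(F,np.array([.5567,.2893]),-.237,.0145,.006,.036))
cv2.imwrite("pics/side5.png",f["side"]["image"][140:330,150:400,::-1].repeat(2,0).repeat(2,1))
print(robot.sense()["t"])
```

```text
grip 19.125 0.3116152596331812 39.36634138226509 [-0.00533161 -0.11934425  2.62172136]
place True 21.7667 [ 0.5571695  0.2896079 -0.0051401] [-0.31569946  0.3051869   5.34121726]
grip 24.9417 0.3146724029442412 39.435274600982666 [ 0.56368768 -1.38569458  3.98667665]
place True 28.3083 [0.4756217  0.1268965  0.00656939] [-1.29186675 -0.9573999   6.8052653 ]
(array([ 0.42281652,  0.12038305, -1.46088308,  0.02762601]), np.float64(0.0010303685275238634), 1252) [0.42168956 0.12070796]
(array([ 0.47553089,  0.12769069, -1.47807608,  0.02763494]), np.float64(0.0011984271588209331), 1186) [0.47536319 0.12663599]
(array([ 0.5824689 ,  0.13729574, -1.46160438,  0.02753575]), np.float64(0.0013407968583243066), 1024) [0.58271044 0.13849204]
(array([ 0.55604802,  0.28941248, -0.22707366,  0.01380566]), np.float64(0.0009169727601041071), 528)
29.5833
```

View pics/side5.png

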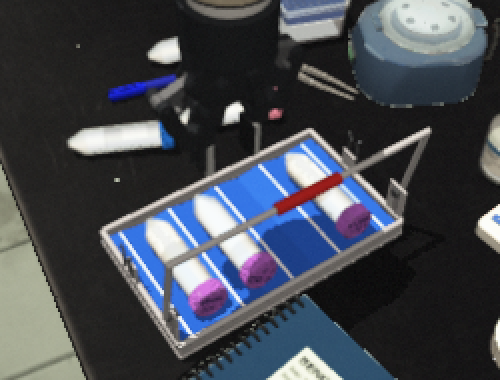

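Three purples are in grooves 1, 2 and 4, and pink is flat on the bench. Now the bail: grip the sleeve and swing it along the arc.

Run:
```python
from h import *
import sys
Y=PI+th
W=[]
for a in np.linspace(1.74,0,11): W.append([*cw(.061-.09*np.cos(a),0),.054+.09*np.sin(a)-.018])
print([robot.inverse_kinematics(w,O(Y)) is not None for w in W])
p=robot.sense()["tcp_pos"]
robot.move_straight([p[0],p[1],.235],vel=.2)
robot.grip(.6)
robot.goto([*W[0][:2],.235],O(Y))
if robot.move_straight(W[0],vel=.1,contact_N=8): print("contact",robot.sense()["tcp_pos"])
robot.grip(0,25); s=robot.sense(); print(s["t"],s["opening"],s["gripper_force"],s["wrist_force"],s["tcp_pos"],W[0])
f=robot.grab_frame("side")
cv2.imwrite("pics/side6.png",f["image"][140:330,200:400,::-1].repeat(2,0).repeat(2,1))
if s["opening"]<.06: sys.exit("missed")
for w in W[1:4]:
    robot.move_straight(w,vel=.1); print(robot.sense()["wrist_force"].round(1),robot.sense()["opening"])
```

```text
[True, True, True, True, True, True, True, True, True, True, True]
33.8083 0.11531623461044234 25.536707639694214 [-2.01786208  1.07572928  3.23839085] [0.51076385 0.05407624 0.12505989] [np.float64(0.5105602510641726), np.float64(0.05390450770040174), np.float64(0.1247147260951998)]
[-1.4 -0.7  4.5] 0.11019195484140343
[-1.3  0.3  3.5] 0.11185694191704158
[0.4 0.8 2.5] 0.11392972673322974
```

Gripped (0.115, about 11 mm) with low forces, so I'll finish the swing.

Run:
```python
from h import *
W=[[*cw(.061-.09*np.cos(a),0),.054+.09*np.sin(a)-.018] for a in np.linspace(1.74,0,11)]
for w in W[4:]:
    hit=robot.move_straight(w,vel=.08,contact_N=25); s=robot.sense(); print(hit,s["wrist_force"].round(1),round(s["opening"],3),s["tcp_pos"].round(4))
    if hit: break
e=W[-1]; print(robot.move_straight([e[0],e[1],e[2]-.004],vel=.03,contact_N=20)); s=robot.sense(); print(s["wrist_force"],s["tcp_pos"])
robot.grip(.45); robot.move_straight([e[0],e[1],.15],vel=.15)
f={n:robot.grab_frame(n) for n in("scene","side")}
cv2.imwrite("pics/side7.png",f["side"]["image"][140:330,150:400,::-1].repeat(2,0).repeat(2,1))
for q in f.values():
    P=cloud(q).reshape(-1,3); C=q["image"].reshape(-1,3).astype(int); d=P[:,:2]-c0
    r=(C[:,0]>120)&(C[:,1]<80)&(C[:,2]<80)&(abs(d@xc)<.12)&(abs(d@u)<.04)&(P[:,2]>.03)
    print(r.sum(),np.median(d[r]@xc),np.median(P[r,2]),P[r,2].max())
print(s["t"])
```

```text
False [-0.8  0.4  1.1] 0.113 [0.5037 0.114  0.1137]
False [-1.9  0.5  0.9] 0.115 [0.5022 0.1264 0.1046]
False [-2.1 -0.1  0.2] 0.112 [0.501  0.1375 0.0934]
False [-2.7  1.3 -0.1] 0.111 [0.5    0.1465 0.0807]
False [-2.7  0.3  0.6] 0.118 [0.4992 0.153  0.0666]
False [-3.6  1.8 -1.2] 0.115 [0.4987 0.1573 0.0515]
False [-4.2  3.6 -0.4] 0.112 [0.4985 0.1592 0.0361]
False
[-4.33700938  4.04358203  1.12022302] [0.49855134 0.15930338 0.03244508]
75 -0.033281906978681844 0.0578639067611346 0.060788363238553064
131 -0.027242489947762336 0.05926211531410685 0.0630116791914437
37.4583
```

View pics/side7.png

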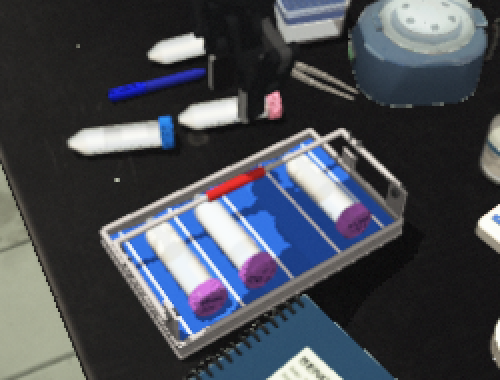

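The bail looks down, with the bar centre at about 55–57 mm. I'll press it from above with shut fingers to be sure it's seated.

Run:
```python
from h import *
x,y=cw(-.029,0)
robot.grip(0.); print(robot.move_straight([x,y,.085],vel=.15,contact_N=8))
h=robot.move_straight([x,y,.036],vel=.04,contact_N=15); s=robot.sense(); print(h,s["tcp_pos"],s["wrist_force"])
robot.move_straight([x,y,.2],vel=.2)
robot.goto([.42,.30,.3],O(PI+th))
f={n:robot.grab_frame(n) for n in("scene","side")};F=list(f.values())
for q in F:
    P=cloud(q).reshape(-1,3); C=q["image"].reshape(-1,3).astype(int); d=P[:,:2]-c0
    r=(C[:,0]>120)&(C[:,1]<80)&(C[:,2]<80)&(abs(d@xc)<.12)&(abs(d@u)<.04)&(P[:,2]>.03)
    print(r.sum(),np.median(d[r]@xc),np.median(P[r,2]),P[r,2].max())
for n,m,a in(("B",[.5696,.4128],-.112),("pink",[.5567,.2893],-.237),("blue",[.434,.3023],-.331)): print(n,fit_tube([f["side"]],np.array(m),a,.0145,.006,.036))
for yy in(-.081,-.027,.081): print(fit_tube(F,cw(0,yy),GY-PI,.028,.022,.05)[0],cw(0,yy))
print(robot.sense()["t"])
```

```text
False
True [0.49876747 0.15840749 0.0465483 ] [-3.16274875 -0.5914486  10.15975174]
66 -0.03280603548080128 0.05711449931403324 0.05997641703008562
130 -0.027404397155369725 0.05827289065348347 0.061717589701644815
B (array([ 0.56953514,  0.41064819, -0.11617318,  0.01440166]), np.float64(0.0011705808196942674), 528)
pink (array([ 0.55689688,  0.28839789, -0.23376476,  0.01442121]), np.float64(0.0009837020586451629), 623)
blue (array([ 0.43344453,  0.30230405, -0.34327779,  0.01470822]), np.float64(0.0009922069981442667), 672)
[ 0.42300554  0.12113275 -1.46024897  0.02778136] [0.42168956 0.12070796]
[ 0.4756284   0.12716272 -1.4758582   0.02792374] [0.47536319 0.12663599]
[ 0.58231552  0.13846659 -1.46101408  0.02767737] [0.58271044 0.13849204]
42.6417
```

```bash
python3 -c "
from plant import robot
print(robot.close_job())"
```

```text
the job is handed in; nothing more can be done
None
```

The job is handed in at about 43 s (limit 69 s): by the last camera check, three purple tubes lie in grooves 1, 2 and 4, pink is flat on the bench, surplus purple and blue have not moved, and the bail is pressed down; the marker I checked only by eye, and no verdict came back.

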